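# Pack the tray-setting kit and snap its cover on

### The job

Pack the tray-setting kit away: lay the steel gauge plate, the white nylon post and the green sleeve down in their own inserts on the box base (grey insert for the plate, white for the post, green for the sleeve; either way round), then put the blue cover over them and press it down until it has clicked home on all four sides. Leave the oil bottle and the black tape roll as they stand.

Things in the scene. Friction and masses are not known exactly. Their poses are not given: they have to be found in the camera images.
- gauge_plate: flat grey metal go/no-go plate gauge with two black discs on top, 50 x 90 x 10 mm, 120 g, lying flat. Origin: centre of its underside; its y axis runs along the 90 mm length, z up. Grip it across the 50 mm width.
- post: white nylon post, a plain rod of 26 mm diameter and 100 mm long, 50 g, lying on its side (it can roll). Origin: middle of the rod, on its axis (12.8 mm above what it lies on); its x axis runs along the rod.
- sleeve: green tube sleeve with a slightly thicker collar at one end, 16 mm diameter, 93 mm long, 20 g, lying on its side (it can roll). Origin: middle of the tube, on its axis (7.8 mm above the table); its x axis runs along the tube.
- box_base: low base of the kit box, fixed: black flange 142 x 214 mm with top at z 6 mm, on it a grey block 122 (x) x 194 (y) mm with top at z 22 mm, a tapered guide pin (13 mm high) at each corner and a spring ball catch in the middle of each side. Origin: centre of its underside, at table height; y along the long side, z up. The three inserts stand side by side along y, 64 mm apart.
- plate_insert: grey insert for the gauge plate, on the base, 120 (x) x 62 (y) mm. Origin: centre of its underside, 22 mm above the table; x along its length. Two cross rails carry the plate, length along x, underside 8 mm above the origin; sloped stops (17 mm high) lead it in from 7 mm off, 2.5 mm play when seated. Fingers have room at the middle 48 mm of its long sides.
- post_insert: white insert for the nylon post, on the base, 120 (x) x 62 (y) mm: two V cradles 66 mm apart, 12 mm long, 40 mm wide, 20 mm high, and sloped end stops. Origin: centre of its underside, 22 mm above the table; x along its length. The post lies along x, its axis 19.7 mm above the origin; the 50 mm between the cradles are free for fingers down to 3 mm.
- sleeve_insert: green insert for the sleeve, on the base, 120 (x) x 62 (y) mm: two V cradles 66 mm apart, 12 mm long, 28 mm wide, 18 mm high, and sloped end stops. Origin: centre of its underside, 22 mm above the table; x along its length. The sleeve lies along x, its axis 16.2 mm above the origin; the 50 mm between the cradles are free for fingers down to 3 mm.
- cover: blue hood 134 (x) x 206 (y) x 57 mm, 200 g, upright; white grip rib on its roof, 60 mm along x, 12 thick along y, top 80 mm above the rim. Origin: centre of the lower rim. Goes over the base's block, y along y, either way round, 1.2 mm play, guide pins lead in from 4 mm off. Set on loosely, rim 17 mm above the base's origin; 10 to 15 N, evenly, snaps it over the catches, rim on the flange at 6 mm.
- oil_bottle: amber oil bottle with black dropper tip, 34 mm diameter, 112 mm tall, standing; a bystander. Origin: centre of its foot.
- black_tape: roll of black tape, 59 mm across, 19 mm high, lying flat; a bystander. Origin: centre of its underside.

How it is judged:
By the outcome, as a careful person would: the job done as asked, in the order asked, and still so for the second after the job is handed in, with the robot touching nothing.
It also fails if it takes over 144 s, if anything falls off the work surface, if the arm or the gripper's body presses on something with over 40 N, if the wrist force passes 120 N, or if a joint passes its speed limit or range.

### The arm

A 6-joint arm with a two-finger parallel gripper is mounted at the origin on a cart in front of the work surface, level with it; the furniture and walls round the work are solid. World frame = base frame: x ahead of the robot, y to its left, z up, the work surface at z = 0. Lengths are in mm, angles in degrees, forces in N, time in s.
With the tool pointing down it reaches from about 325 to 850 mm from the base axis. Payload 4.4 kg.
Tool frame: the origin (TCP) lies at the very end of the fingers, on their centre line; the grasp point (between the pads) lies robot.hold_point_z behind it (robot.hold_point_z is the distance from the TCP to the grasp point, in mm); z points along the fingers, y is the line along which they close (so a half turn about z gives the same grasp; the last joint's range is limited). The gripper opens to 94 mm and grips with 3 to 60 N. Pads are 16 mm wide; open, the fingers measure 119 mm over their backs; the gripper's body (75 mm by 177 mm) begins 78 mm behind the grasp point.
Start: joints at [64.143, 11.837, 88.321, -0, 79.842, -8.623], TCP at [170.373, 549.181, 205.447] pointing down, gripper open.
Joint ranges: [-156.59, 156.59], [-49.26, 127.26], [12.9, 141.05], [-63.56, 243.56], [4.71, 150.69], [-161.64, 161.64]. Speed limits (degrees/s): [159.86, 159.86, 180, 180, 180, 180].

### API

Orientations are given as a 3x3 rotation matrix whose columns are the frame's x, y, z axes.
In Python, from cell import telemetry, optics, robot, boxes_of, cut_out gives the robot as it stands. The module is installed in compiled form; this text tells all that it offers.
- The arm moves only by the shell command python3 -m jog 'ROWS' [FORCE]. ROWS is a JSON object of lists of equal length, an entry for each row: "jaw": the closure, from 0 (fully open) to 1 (shut); "xyz": the shift along the tool's x, y, z in m, a list of three; "turn": the turn about the tool's z in degrees. In form: {"jaw": [jaw, ...], "xyz": [[tx, ty, tz], ...], "turn": [turn, ...]}. A call has 1 to 5 rows; each row shifts and turns the commanded pose from where the row before left it, along the tool's axes as they then stand; what a row does not reach is not made up. A row lasts 1/8 s, in which the tool goes at most 62.5 mm and 10.7 degrees, less where a joint would pass 70% of its speed; a pose out of reach is approached as far as the arm can. A call with a gripper value outside its range is refused whole. The fingers move at their own pace and stop on an object; FORCE is the grip in N (left out, the last holds). Time passes only in rows, so rows that do not move let the fingers close. It gives the time, the measured TCP pose, the force, the opening and the grip force at its end, in the units of the state.
- telemetry.sense(): the state, without advancing time (a new reading comes with each control period).
- optics.camera(name): name is "side" or "top" or "wrist"; returns the picture (400x640x3 uint8, red, green, blue); there is no depth.
- optics.camera_info(name): a dict with "vfov" (degrees; the focal length in pixels is half the picture's height over the tangent of half this angle, whatever the lens; pixels are square), "cx", "cy" (the principal point, pixels), "world_to_cam" (4x4, takes a point from world to camera coordinates). Camera axes: x right, y down, z forward; pixel columns grow to the right and rows downward; lengths in mm; the calibration is good to about 2 mm. The wrist camera is an equidistant fisheye: a pixel r from the principal point sees the ray r / f radians off the axis. A picture is of the moment at which its call begins: read the wrist's pose just before it. camera_info takes no time and is no camera call; for the wrist camera it gives the pose at the moment of the call.
- robot.finish_job(): hands the job in; it is judged then, once.
Trained networks look in the newest picture that a camera, given by its name, has taken for a name from the list of things; names that differ only in an ending like _2 or _b are one class to them, and where a whole thing is asked for, a point or a joint stands for the part that bears it (a point fixed in the world has none). Each returns a list of dicts, best first, with "conf" (0 to 1); they miss things now and then, are a little off and sometimes report something else, mostly with a low value. They report only what shows in the picture. A call takes as long as a camera call.
- boxes_of(camera, query): "point" ([x, y, z] in mm, in world coordinates, good to about 4 mm: the middle of the surface that is visible of it).
- cut_out(camera, query): "mask" (400x640 bool, what is visible of it).
The state is a dict: "t": time; "qpos": joint angles; "qvel": joint speeds; "tau": joint torques, N m; "tool_pos": TCP position; "eef_rot": TCP orientation; "contact_force": force on the tool from outside, world axes, zero at the start; "wrist_torque": the same for the moment, N m; "opening": finger opening in mm; "gripper_force": force on a finger pad.
Only numpy, scipy, OpenCV 4.12 (cv2) and the standard library are available. Lean on these libraries where they do the work, as an engineer would, in place of code of your own. Each camera call takes 0.05 s, during which the arm holds its last target. There are 200 camera calls.

## Working session

There is one attempt and no reset: what is moved stays moved. The work goes in short steps, Python scripts to look and compute and a shell command to move; the robot and the scene stay as the last step left them, time stands still between calls to the robot, and variables do not carry over. Pictures are saved under pics/ and viewed, at most 14 in all, crops included, and the job is handed in when it is done.

```bash
mkdir -p pics; ls; python3 - <<'E'
from cell import telemetry, optics, robot, boxes_of, cut_out
import cv2,numpy as np
s=telemetry.sense(); print(s['t'],s['tool_pos'],np.round(s['eef_rot'],3).tolist(),s['opening'],robot.hold_point_z)
for c in ['top','side']:
    i=optics.camera_info(c); print(c,i['vfov'],i['cx'],i['cy'],np.round(i['world_to_cam'],3).tolist())
    cv2.imwrite(f'pics/{c}0.png',optics.camera(c)[:,:,::-1])
for n in ['gauge_plate','post','sleeve','box_base','plate_insert','post_insert','sleeve_insert','cover','oil_bottle','black_tape']:
    print(n,[(np.round(d['point']).tolist(),round(d['conf'],2)) for d in boxes_of('top',n)[:2]])
E
```

```text
pics
0.0 [170.03701558 548.44773423 204.30625772] [[-0.955, 0.296, -0.001], [0.296, 0.955, -0.002], [0.0, -0.002, -1.0]] 93.84046211640045 18.8
top 44.96896027400748 321.5096763072378 205.66627127298366 [[-0.027, -0.999, 0.019, -67.236], [-0.991, 0.024, -0.131, 529.74], [0.13, -0.022, -0.991, 1309.093], [0.0, 0.0, 0.0, 1.0]]
side 49.26582543642825 322.1665547928805 196.2465413961698 [[0.889, -0.458, -0.01, -510.413], [-0.267, -0.499, -0.824, 146.289], [0.372, 0.736, -0.566, 892.457], [0.0, 0.0, 0.0, 1.0]]
gauge_plate [([431.0, -388.0, 9.0], 0.81), ([628.0, 255.0, 26.0], 0.51)]
post [([415.0, -307.0, 23.0], 0.83)]
sleeve [([424.0, -236.0, 14.0], 0.59)]
box_base [([594.0, 173.0, 4.0], 0.86)]
plate_insert [([631.0, 254.0, 28.0], 0.68)]
post_insert [([637.0, 192.0, 23.0], 0.67)]
sleeve_insert [([640.0, 131.0, 27.0], 0.83)]
cover [([447.0, 189.0, 58.0], 0.71)]
oil_bottle [([435.0, -52.0, 63.0], 0.49)]
black_tape [([419.0, -134.0, 18.0], 0.6)]
```

View pics/top0.png

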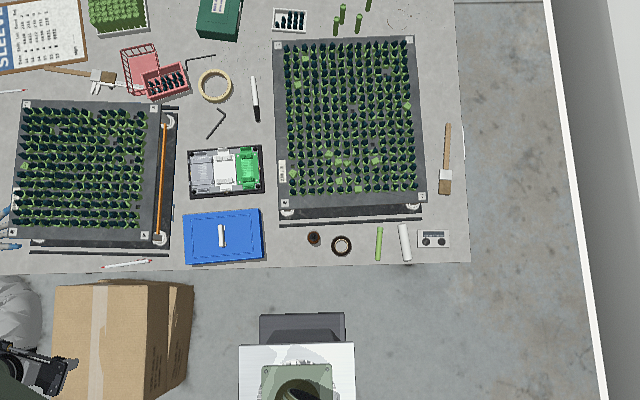

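View pics/side0.png

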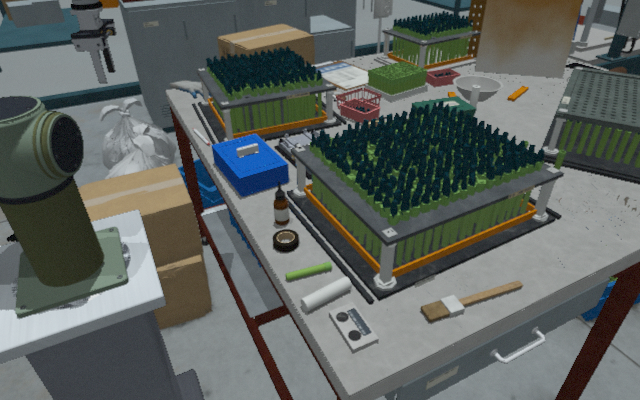

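Top picture: cover at (222,236), base at (226,170) with its long side along world y, bottle at (314,239), tape at (342,246), sleeve at (379,243) and post at (404,243) both along x, and plate at (432,238) lying along y. Racks stand close by on both sides, so I'll triangulate their height.

```bash
cat > h.py <<'E'
from cell import telemetry, optics, robot, boxes_of, cut_out
import cv2,numpy as np
def ray(c,u,v,info=None):
    i=info or optics.camera_info(c); f=200/np.tan(np.radians(i['vfov']/2)); W=np.array(i['world_to_cam'])
    a=np.array([u-i['cx'],v-i['cy']])
    if c=='wrist':
        r=np.hypot(*a); th=r/f; d=np.r_[a/max(r,1e-9)*np.sin(th),np.cos(th)]
    else: d=np.r_[a/f,1]
    R=W[:3,:3]; return -R.T@W[:3,3], R.T@d
def at(c,u,v,z,info=None):
    o,d=ray(c,u,v,info); return o+d*(z-o[2])/d[2]
def tri(p,q):
    o,d=ray('top',*p); o2,d2=ray('side',*q)
    s=np.linalg.lstsq(np.c_[d,-d2],o2-o,rcond=None)[0]
    a,b=o+d*s[0],o2+d2*s[1]; return np.round((a+b)/2),round(np.linalg.norm(a-b),1)
def rect(c,name,z,info=None):
    L=cut_out(c,name)
    if not L: return None
    m=L[0]['mask']; v,u=np.nonzero(m)
    P=np.array([at(c,a,b,z,info)[:2] for a,b in zip(u,v)],np.float32)
    r=cv2.minAreaRect(P); return np.round(r[0],1),np.round(r[1],1),round(r[2],1),round(L[0]['conf'],2)
def st():
    s=telemetry.sense(); R=np.array(s['eef_rot'])
    print('t',round(s['t'],2),'tcp',np.round(s['tool_pos'],1),'yaw',round(np.degrees(np.arctan2(R[1,0],R[0,0])),2),'z',np.round(R[:,2],3),'op',round(s['opening'],1),'F',np.round(s['contact_force'],1),'g',round(s['gripper_force'],1)); return s
E
python3 - <<'E'
from h import *
print('L rack',tri((152,243),(230,103)));print('R rack maxy',tri((284,205),(300,150)));print('R rack miny',tri((421,197),(390,231)))
optics.camera('top')
for n,z in [('gauge_plate',10),('post',13),('sleeve',8),('box_base',20),('cover',57),('plate_insert',30),('post_insert',35),('sleeve_insert',35)]: print(n,rect('top',n,z))
i=optics.camera_info('wrist'); W=np.array(i['world_to_cam']); print(i['vfov'],i['cx'],i['cy'],-W[:3,:3].T@W[:3,3],W[:3,:3].round(2).tolist())
E
```

```text
L rack (array([444., 347., 142.]), np.float64(30.4))
R rack maxy (array([522.,  17., 129.]), np.float64(6.1))
R rack miny (array([ 533., -338.,  135.]), np.float64(4.5))
gauge_plate (array([ 431.4, -394.7]), array([93.9, 50.8]), 88.5, 0.73)
post (array([ 423.5, -311.8]), array([100.9,  26.9]), 6.4, 0.83)
sleeve (array([ 421.6, -239.2]), array([15.4, 91.1]), 82.8, 0.52)
box_base (array([641.6, 191.7]), array([123.9,  61.3]), 4.3, 0.74)Traceback (most recent call last):
  File "<stdin>", line 4, in <module>
  File "h.py", line 20, in rect
    P=np.array([at(c,a,b,z,info)[:2] for a,b in zip(u,v)],np.float32)
                ~~^^^^^^^^^^^^^^
  File "h.py", line 11, in at
    o,d=ray(c,u,v,info); return o+d*(z-o[2])/d[2]
        ~~~^^^^^^^^^^^^
  File "h.py", line 4, in ray
    i=info or optics.camera_info(c); f=200/np.tan(np.radians(i['vfov']/2)); W=np.array(i['world_to_cam'])
              ~~~~~~~~~~~~~~~~~~^^^
ValueError: time passes only in moves, steps and waits
```

```bash
python3 - <<'E'
from h import *
t=optics.camera_info('top')
for p in [(160,105),(165,160),(160,243),(275,40),(284,205)]: print(p,at('top',*p,140,t)[:2].round())
optics.camera('top')
for n,z in [('cover',57),('plate_insert',35),('post_insert',40),('sleeve_insert',38)]: print(n,rect('top',n,z,t))
i=optics.camera_info('wrist'); W=np.array(i['world_to_cam']); print(i['vfov'],i['cx'],i['cy'],-W[:3,:3].T@W[:3,3],W[:3,:3].round(2).tolist())
st()
E
python3 -m jog '{"jaw":[0,0],"xyz":[[0,0,-0.04],[0,0,-0.04]],"turn":[-8.6,-8.6]}' 20
```

```text
(160, 105) [790. 337.]
(165, 160) [643. 322.]
(160, 243) [429. 331.]
(275, 40) [965.  34.]
(284, 205) [518.  17.]
cover (array([451. , 189.2]), array([138.5, 211.3]), 4.7, 0.94)
plate_insert (array([631.2, 254.6]), array([121.1,  67.4]), 2.9, 0.7)
post_insert (array([640.2, 188.2]), array([127.7,  61.5]), 3.8, 0.92)
sleeve_insert (array([640.6, 125.2]), array([119.9,  62.2]), 4.5, 0.95)
65.70646984690485 314.8466265689284 198.48705295041097 [ 99.8389441  570.1614995  385.57244857] [[0.3, 0.96, -0.0], [0.92, -0.29, 0.25], [0.24, -0.08, -0.97]]
t 1.15 tcp [170.4 549.2 205.5] yaw 162.76 z [-0.  0. -1.] op 94.1 F [-0.2 -0.2 -0.3] g 0.0
t: 1.4
tool_pos: [170.1, 548.7, 285.7]
eef_rot: [[-1.0, -0.004, -0.001], [-0.004, 1.0, -0.002], [0.001, -0.002, -1.0]]
contact_force: [0.4, 0.2, 0.0]
opening: 93.9
gripper_force: 0.0
```

```bash
python3 -m jog '{"jaw":[0,0,0,0,0],"xyz":[[-0.039,-0.036,0],[-0.039,-0.036,0],[-0.039,-0.036,0],[-0.039,-0.036,0],[-0.039,-0.036,0]],"turn":[0,0,0,0,0]}' 20 | tail -3
python3 -m jog '{"jaw":[0,0,0,0,0],"xyz":[[-0.039,-0.036,0],[-0.039,-0.036,0],[-0.039,-0.036,0],[-0.039,-0.036,0],[-0.039,-0.036,0]],"turn":[0,0,0,0,0]}' 20 | tail -3
python3 -m jog '{"jaw":[0],"xyz":[[0,0,0]],"turn":[0]}' |tail -3
cat > look.py <<'E'
import sys
from h import *
st(); i=optics.camera_info('wrist'); im=optics.camera('wrist'); cv2.imwrite(f'pics/{sys.argv[1]}.png',im[:,:,::-1])
np.savez(f'pics/{sys.argv[1]}.npz',vfov=i['vfov'],cx=i['cx'],cy=i['cy'],W=i['world_to_cam'])
for a in sys.argv[2:]:
    n,z=a.split(':')
    try: print(n,rect('wrist',n,float(z),i),[np.round(d['point']).tolist() for d in boxes_of('wrist',n)[:1]])
    except Exception as e: print(n,e)
E
python3 look.py base1 plate_insert:35 post_insert:40 sleeve_insert:38 cover:57
```

```text
contact_force: [-0.2, 0.1, 0.1]
opening: 94.1
gripper_force: 0.0
contact_force: [0.3, 0.8, 0.2]
opening: 94.1
gripper_force: 0.0
contact_force: [-0.3, 0.1, -0.6]
opening: 93.8
gripper_force: 0.0
t 2.77 tcp [562.2 186.1 284.8] yaw 179.68 z [-0.    -0.001 -1.   ] op 93.8 F [-0.3  0.1 -0.6] g 0.0
plate_insert (array([629.6, 254.9]), array([119.4,  66.4]), 2.1, 0.82) [[629.0, 252.0, 25.0]]
post_insert (array([634.7, 190.1]), array([122.8,  60.5]), 3.1, 0.6) [[632.0, 191.0, 27.0]]
sleeve_insert (array([638.4, 128.3]), array([120.4,  60.9]), 3.6, 0.75) [[636.0, 128.0, 28.0]]
cover (array([447.8, 191.2]), array([135.3, 206.4]), 3.6, 0.95) [[449.0, 192.0, 59.0]]
```

View pics/base1.png

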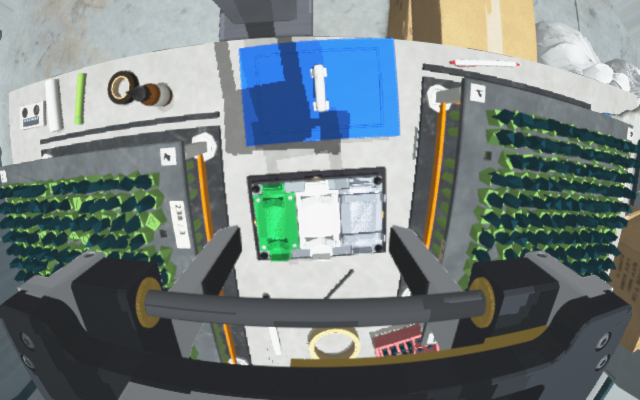

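The wrist view shows the base at (317,215), with the green, white and grey inserts left to right, the cover at (320,90) and its rib at (320,88). The racks' corner tags are at (478,93) and (168,156), so I can triangulate those against the top camera.

```bash
python3 - <<'E'
from h import *
d=np.load('pics/base1.npz'); w={k:d[k] for k in['vfov','cx','cy']}; w['world_to_cam']=d['W']
t=optics.camera_info('top')
def tr(p,q):
    o,a=ray('top',*p,t); o2,b=ray('wrist',*q,w); s=np.linalg.lstsq(np.c_[a,-b],o2-o,rcond=None)[0]
    A,B=o+a*s[0],o2+b*s[1]; print(((A+B)/2).round(),np.linalg.norm(A-B).round(1))
tr((152,243),(478,93)); tr((284,205),(168,156))
for z in (120,140): print([at('wrist',u,v,z,w)[:2].round().tolist() for u,v in [(468,78),(455,200),(185,148),(205,210)]])
print('pins',[at('wrist',u,v,33,w)[:2].round(1).tolist() for u,v in [(257,188),(381,183),(262,255),(381,248)]])
E
python3 - <<'E'
import cv2
a=cv2.imread('pics/base1.png')[150:280,220:480]; cv2.imwrite('pics/base1c.png',cv2.resize(a,None,fx=3,fy=3,interpolation=2))
E
```

```text
[440. 359. 143.] 27.2
[520.  17. 138.] 4.0
[[431.0, 368.0], [581.0, 358.0], [516.0, 32.0], [592.0, 51.0]]
[[434.0, 357.0], [576.0, 348.0], [514.0, 41.0], [586.0, 59.0]]
pins [[584.8, 101.1], [578.1, 280.4], [690.8, 102.5], [680.2, 286.3]]
```

View pics/base1c.png

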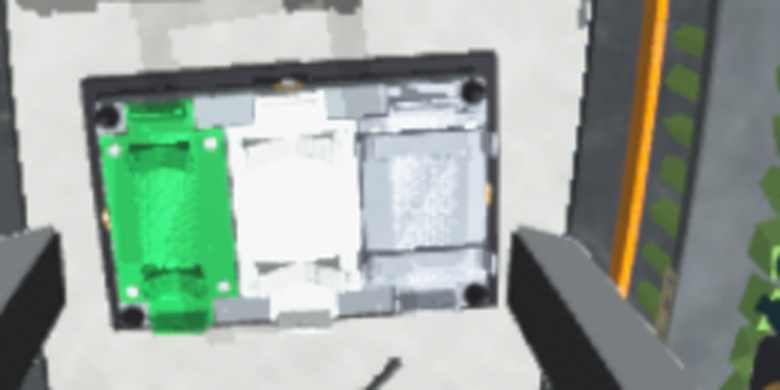

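```bash
python3 - <<'E'
from h import *
d=np.load('pics/base1.npz'); w={k:d[k] for k in['vfov','cx','cy']}; w['world_to_cam']=d['W']
for z,ps in [(6,[(82,80),(495,52),(497,303),(115,330)]),(35,[(108,117),(473,92),(475,294),(132,316)])]:
    P=np.array([at('wrist',u/3+220,v/3+150,z,w)[:2] for u,v in ps]); print(P.round(1).tolist(),P.mean(0).round(1),'size',np.linalg.norm(P-np.roll(P,-1,0),axis=1).round(1))
    a=P[1]-P[0]; b=P[2]-P[3]; print('yaw',[np.degrees(np.arctan2(-v[0],v[1])).round(2) for v in (a,b)])
E
python3 -m jog '{"jaw":[0,0,0,0,0],"xyz":[[0.018,-0.05,0],[0.018,-0.05,0],[0.018,-0.05,0],[0.018,-0.05,0],[0.018,-0.05,0]],"turn":[0,0,0,0,0]}' | sed -n 2p
python3 -m jog '{"jaw":[0,0,0,0,0],"xyz":[[0.018,-0.05,0],[0.018,-0.05,0],[0.018,-0.05,0],[0.018,-0.05,0],[0.018,-0.05,0]],"turn":[0,0,0,0,0]}' | sed -n 2p
python3 -m jog '{"jaw":[0,0],"xyz":[[0,0,0.03],[0,0,0]],"turn":[0,0]}' |sed -n 2p
python3 look.py parts1 gauge_plate:10 post:13 sleeve:8
cat >> h.py <<'E'
def winfo(n):
    d=np.load(f'pics/{n}.npz'); w={k:d[k] for k in['vfov','cx','cy']}; w['world_to_cam']=d['W']; return w
E
```

```text
[[572.9, 81.5], [559.4, 291.6], [697.8, 300.9], [712.8, 90.4]] [635.7 191.1] size [210.6 138.8 211.  140.2]
yaw [np.float64(3.68), np.float64(4.07)]
[[585.8, 100.0], [574.3, 274.9], [679.2, 281.6], [690.4, 106.0]] [632.4 190.6] size [175.3 105.  176.  104.8]
yaw [np.float64(3.75), np.float64(3.66)]
tool_pos: [469.2, -61.9, 285.8]
tool_pos: [379.3, -312.1, 285.9]
tool_pos: [378.5, -309.7, 253.2]
t 4.72 tcp [ 378.5 -309.7  253.2] yaw 179.92 z [-0.003  0.004 -1.   ] op 94.1 F [-0.2  0.7  0.7] g 0.0
gauge_plate (array([ 427.7, -394.5]), array([90.9, 52.3]), 89.7, 0.83) [[428.0, -391.0, 9.0]]
post (array([ 420.9, -312.3]), array([105.1,  26.5]), 5.7, 0.63) [[415.0, -309.0, 26.0]]
sleeve (array([ 420.6, -237.6]), array([19.7, 95. ]), 81.1, 0.93) [[422.0, -235.0, 18.0]]
```

View pics/parts1.png

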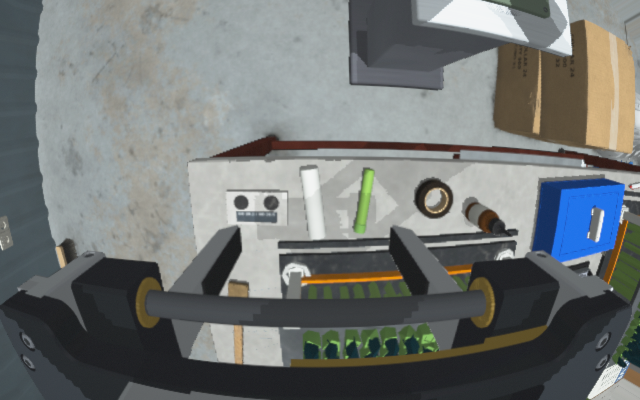

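Parts view: plate at (257,207), post at (312,203) and sleeve at (365,200), all clear of the rack front. I'll take the plate first: turn 90°, grip 6 mm off-centre for clearance, then check from lower down.

```bash
python3 -m jog '{"jaw":[0,0,0,0,0],"xyz":[[-0.0245,-0.0455,0],[-0.025,-0.0455,0],[0,0,0],[0,0,0],[0,0,0]],"turn":[0,0,10,10,10]}' 25| sed -n 2p
python3 -m jog '{"jaw":[0,0,0,0,0],"xyz":[[0,0,0.02],[0,0,0.02],[0,0,0.02],[0,0,0.03],[0,0,0.03]],"turn":[10,10,10,10,10]}' | sed -n 2p
python3 -m jog '{"jaw":[0,0],"xyz":[[0,0,0.03],[0,0,0]],"turn":[10.2,0]}' |sed -n 2p
python3 look.py plate1 gauge_plate:10
```

```text
tool_pos: [429.8, -402.0, 255.8]
tool_pos: [430.0, -402.1, 135.5]
tool_pos: [428.2, -400.0, 103.1]
t 6.58 tcp [ 428.2 -400.   103.1] yaw 89.92 z [-0.004  0.004 -1.   ] op 93.9 F [-0.4  1.2  1.4] g 0.0
gauge_plate (array([ 428.7, -394.2]), array([91.5, 50.4]), 88.8, 0.65) [[431.0, -388.0, 9.0]]
```

```bash
python3 -m jog '{"jaw":[0,0,0,0,0],"xyz":[[0,0,0.04],[0,0,0.035],[0,0,0.02],[0,0,0.0055],[0,0,0]],"turn":[0,0,0,0,0]}' 25
python3 -m jog '{"jaw":[1,1,1,1,1],"xyz":[[0,0,0],[0,0,0],[0,0,0],[0,0,0],[0,0,0]],"turn":[0,0,0,0,0]}' 25|tail -4
```

```text
t: 7.35
tool_pos: [430.0, -402.8, 5.9]
eef_rot: [[0.004, 1.0, 0.001], [1.0, -0.004, -0.001], [-0.001, 0.001, -1.0]]
contact_force: [0.6, 0.0, 0.2]
opening: 94.0
gripper_force: 0.0
eef_rot: [[0.004, 1.0, -0.0], [1.0, -0.004, 0.0], [0.0, -0.0, -1.0]]
contact_force: [-0.3, -0.3, 0.7]
opening: 49.7
gripper_force: 25.0
```

```bash
python3 -c "
from h import *
st();optics.camera('top');st();optics.camera('top');s=st();print(s['qpos'])"
```

```text
t 7.97 tcp [ 429.3 -402.     5. ] yaw 89.77 z [-0.  0. -1.] op 49.7 F [-0.3 -0.3  0.7] g 25.0
t 8.03 tcp [ 429.3 -402.     5. ] yaw 89.77 z [-0.  0. -1.] op 49.6 F [ 0.3 -0.6  0.3] g 25.0
t 8.07 tcp [ 429.3 -402.     5. ] yaw 89.77 z [-0.  0. -1.] op 49.7 F [-0.3 -0.1  0.5] g 25.0
[-5.15462245e+01  2.68456156e+01  9.47397352e+01 -1.87093803e-03
  5.84211835e+01 -5.13125903e+01]
```

```bash
python3 -m jog '{"jaw":[1,1,1,1,1],"xyz":[[0,0,-0.02],[0,0,-0.06],[0,0,-0.06],[0,0,-0.06],[0,0,-0.06]],"turn":[0,0,0,0,0]}' 40 | tail -2
python3 -m jog '{"jaw":[1,1,1,1,1],"xyz":[[0.055,0.0173,-0.01],[0.055,0.0173,-0.01],[0.055,0.0173,0],[0.055,0.0173,0],[0.055,0.0173,0]],"turn":[0,0,0,0,0]}' |sed -n 2p
python3 -m jog '{"jaw":[1,1,1,1,1],"xyz":[[0.055,0.0173,0],[0.055,0.0173,0],[0.055,0.0173,0],[0.055,0.0173,0],[0.055,0.0173,0]],"turn":[0,0,0,0,0]}' |sed -n 2p
python3 -m jog '{"jaw":[1,1,1,1,1],"xyz":[[0.055,0.0173,0],[0.055,0.0173,0],[0,0,0],[0,0,0],[0,0,0]],"turn":[0,0,-10,-10,-10]}' |sed -n 2p
python3 -m jog '{"jaw":[1,1,1,1,1],"xyz":[[0,0,0],[0,0,0],[0,0,0],[0,0,0],[0,0,0]],"turn":[-10,-10,-10,-10,-10]}' |sed -n 2p
python3 -m jog '{"jaw":[1,1,1,1],"xyz":[[0,0,0],[0,0,0],[0,0,0.04],[0,0,0]],"turn":[-10,-4,0,0]}' |tail -5
python3 look.py plate2 post_insert:40 sleeve_insert:38 gauge_plate:230
```

```text
opening: 49.1
gripper_force: 40.0
tool_pos: [517.0, -125.4, 286.3]
tool_pos: [604.7, 149.2, 286.3]
tool_pos: [639.2, 257.5, 285.8]
tool_pos: [639.3, 257.1, 286.1]
tool_pos: [636.8, 256.4, 241.5]
eef_rot: [[-0.998, -0.066, -0.008], [-0.066, 0.998, -0.002], [0.008, -0.002, -1.0]]
contact_force: [0.0, 0.3, -1.3]
opening: 49.4
gripper_force: 40.0
t 11.7 tcp [636.8 256.4 241.5] yaw -176.24 z [-0.008 -0.002 -1.   ] op 49.4 F [ 0.   0.3 -1.3] g 40.0
post_insert (array([634.2, 191.3]), array([120.6,  58.3]), 1.8, 0.86) [[628.0, 183.0, 23.0]]
sleeve_insert (array([637.9, 130.2]), array([117.9,  62.4]), 4.1, 0.75) [[633.0, 128.0, 28.0]]
gauge_plate (array([633.2, 255.4]), array([98.8, 54.8]), 3.3, 0.86) [[622.0, 255.0, 244.0]]
```

View pics/plate2.png

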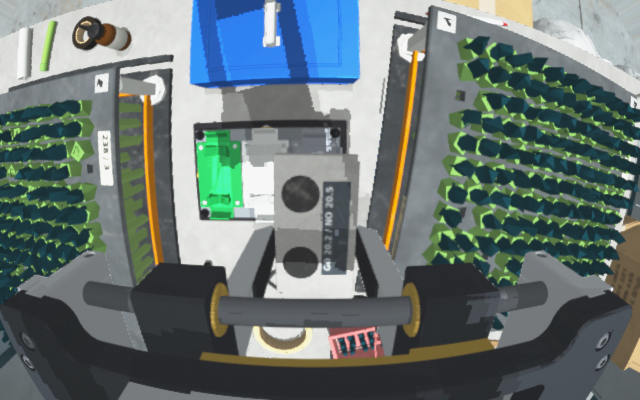

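The plate is held level at (318,213), above the grey insert, which is partly hidden. I'll work out the offset precisely from a settled pose.

```bash
python3 - <<'E'
from h import *
st(); i=optics.camera_info('wrist'); optics.camera('wrist'); s=st()
i=optics.camera_info('wrist'); optics.camera('wrist')
for z in (244,247,250): print(z,rect('wrist','gauge_plate',z,i))
print(rect('wrist','post_insert',40,i),rect('wrist','sleeve_insert',38,i)); st()
E
```

```text
t 12.05 tcp [640.4 257.4 246.8] yaw -176.23 z [ 0.003  0.001 -1.   ] op 49.2 F [ 0.4 -0.3 -1.7] g 40.0
t 12.1 tcp [640.2 257.3 246.5] yaw -176.23 z [ 0.002  0.001 -1.   ] op 49.2 F [ 0.3 -0.7 -1.3] g 40.0
244 (array([633.6, 256.2]), array([95.7, 52.7]), 3.0, 0.64)
247 (array([632.5, 256.2]), array([94.2, 51.8]), 3.0, 0.64)
250 (array([631.4, 256.1]), array([92.6, 51. ]), 3.0, 0.64)
(array([635.4, 191.2]), array([121.8,  57.6]), 1.7, 0.62) (array([639.9, 131. ]), array([119.4,  62.5]), 4.2, 0.74)
t 12.4 tcp [639.6 257.2 245. ] yaw -176.23 z [ 0. -0. -1.] op 49.5 F [ 0.7  0.  -1.9] g 40.0
```

```bash
python3 -m jog '{"jaw":[1,1,1,1,1],"xyz":[[0.0005,-0.0015,0.05],[0,0,0.05],[0,0,0.05],[0,0,0.03],[0,0,0]],"turn":[0,0,0,0,0]}' |sed -n '2p;4p'
python3 -m jog '{"jaw":[1,1,1,1,1],"xyz":[[0,0,0.008],[0,0,0.008],[0,0,0.006],[0,0,0],[0,0,0]],"turn":[0,0,0,0,0]}' |sed -n '2p;4p'
python3 look.py plate3 gauge_plate:48 sleeve_insert:38
```

```text
tool_pos: [636.2, 254.8, 61.0]
contact_force: [0.3, 0.7, -1.0]
tool_pos: [639.4, 255.7, 43.3]
contact_force: [0.1, 0.3, -1.3]
t 13.65 tcp [639.4 255.7  43.3] yaw -176.23 z [ 0.  0. -1.] op 49.1 F [ 0.1  0.3 -1.3] g 40.0
gauge_plate (array([630.1, 254.4]), array([91. , 49.9]), 2.8, 0.7) [[626.0, 257.0, 44.0]]
sleeve_insert (array([632.3, 134.5]), array([105.6,  58.7]), 4.3, 0.6) [[630.0, 127.0, 25.0]]
```

View pics/plate3.png

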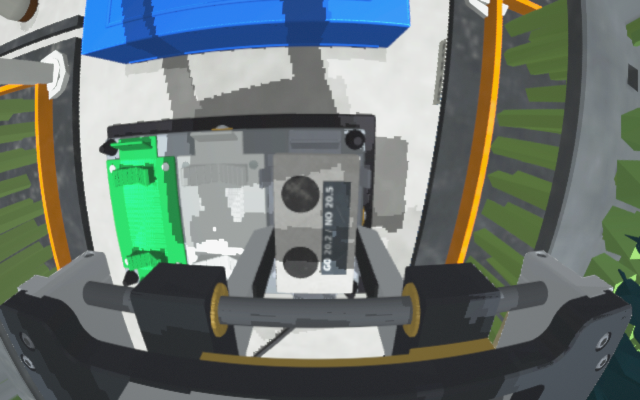

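Plate at (312,220) is over the grey insert, with pins showing at (108,147), (356,139) and (130,277). I'll use those to check the base pose.

```bash
python3 - <<'E'
from h import *
w=winfo('plate3')
P=np.array([at('wrist',u,v,35,w)[:2] for u,v in [(108,147),(356,139),(130,277)]]); print(P.round(1).tolist(),'centre',((P[1]+P[2])/2).round(1),np.linalg.norm(P[1]-P[0]),np.linalg.norm(P[2]-P[0]), np.degrees(np.arctan2(-(P[1]-P[0])[0],(P[1]-P[0])[1])))
E
python3 -m jog '{"jaw":[1,1,1,1,1],"xyz":[[0,0,0.003],[0,0,0.002],[0,0,0.0015],[0,0,0],[0,0,0]],"turn":[0,0,0,0,0]}' |sed -n '2p;4p'
```

```text
[[586.6, 103.3], [575.7, 275.8], [689.0, 110.7]] centre [632.4 193.2] 172.8423070653697 102.65041520711564 3.6240275581645007
tool_pos: [639.2, 255.7, 36.4]
contact_force: [-0.8, -0.7, -1.8]
```

```bash
python3 -m jog '{"jaw":[1,1,1,1],"xyz":[[0,0,0.001],[0,0,0.001],[0,0,0],[0,0,0]],"turn":[0,0,0,0]}' |sed -n '2p;4p'
python3 -m jog '{"jaw":[0.36,0.36,0.36,0.36],"xyz":[[0,0,0],[0,0,0],[0,0,0],[0,0,0]],"turn":[0,0,0,0]}' |sed -n '2p;4,6p'
python3 look.py plate4 gauge_plate:40
```

```text
tool_pos: [639.4, 255.7, 35.0]
contact_force: [-1.0, -0.9, 3.2]
tool_pos: [639.1, 255.6, 34.3]
contact_force: [0.0, 0.8, 0.4]
opening: 60.0
gripper_force: 0.0
t 15.53 tcp [639.1 255.6  34.3] yaw -176.24 z [-0. -0. -1.] op 60.0 F [0.  0.8 0.4] g 0.0
gauge_plate (array([629.6, 254.5]), array([90.5, 50.4]), 3.0, 0.91) [[623.0, 254.0, 37.0]]
```

View pics/plate4.png

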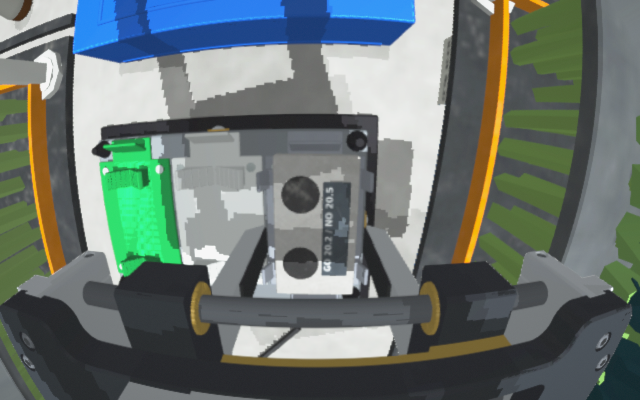

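```bash
python3 -m jog '{"jaw":[0.36,0.36,0.36,0.36,0.36],"xyz":[[0,0,-0.03],[0,0,-0.055],[0,0,-0.055],[0,0,-0.055],[0,0,-0.055]],"turn":[0,0,0,0,0]}' 15|sed -n '2p;4p'
python3 -m jog '{"jaw":[0.2,0.2,0.2,0.2,0.2],"xyz":[[0.0255,-0.0552,0],[0.0255,-0.0552,0],[0.0255,-0.0552,0],[0.0255,-0.0552,0],[0.0255,-0.0552,0]],"turn":[0,0,0,0,0]}'|sed -n '2p'
python3 -m jog '{"jaw":[0.2,0.2,0.2,0.2,0.2],"xyz":[[0.0255,-0.0552,0],[0.0255,-0.0552,0],[0.0255,-0.0552,0],[0.0255,-0.0552,0],[0.0255,-0.0552,0]],"turn":[0,0,0,0,0]}'|sed -n '2p'
python3 -m jog '{"jaw":[0.2,0.2,0.2,0.2,0.2],"xyz":[[0,0,0.055],[0,0,0.055],[0,0,0.055],[0,0,0],[0,0,0]],"turn":[-1.9,0,0,0,0]}'|sed -n '2p'
python3 look.py post1 post:13
```

```text
tool_pos: [639.0, 255.6, 286.4]
contact_force: [0.4, 0.4, -0.2]
tool_pos: [529.2, -29.8, 284.7]
tool_pos: [420.1, -313.6, 284.8]
tool_pos: [422.1, -313.0, 121.5]
t 18.18 tcp [ 422.1 -313.   121.5] yaw -174.33 z [ 0.002 -0.002 -1.   ] op 74.9 F [0.6 0.4 1.4] g 0.0
post (array([ 422.3, -311.7]), array([104.4,  26.5]), 6.5, 0.7) [[416.0, -314.0, 28.0]]
```

```bash
python3 -m jog '{"jaw":[0.2,0.2,0.2,0.2,0.2],"xyz":[[0,0.001,0.045],[0,0,0.04],[0,0,0.02],[0,0,0.01],[0,0,0]],"turn":[0,0,0,0,0]}'|sed -n '2p;4p'
python3 -m jog '{"jaw":[1,1,1,1,1],"xyz":[[0,0,0.001],[0,0,0],[0,0,0],[0,0,0],[0,0,0]],"turn":[0,0,0,0,0]}' 15|sed -n '2p;4,6p'
```

```text
tool_pos: [421.5, -311.5, 5.2]
contact_force: [0.7, -0.2, 0.3]
tool_pos: [420.9, -310.9, 3.5]
contact_force: [-0.0, -0.1, -0.5]
opening: 28.4
gripper_force: 0.0
```

```bash
python3 -m jog '{"jaw":[1,1,1],"xyz":[[0,0,0],[0,0,0],[0,0,0]],"turn":[0,0,0]}' 15|sed -n '2,6p'
```

```text
tool_pos: [420.9, -310.9, 3.4]
eef_rot: [[-0.995, -0.099, -0.0], [-0.099, 0.995, -0.0], [0.0, -0.0, -1.0]]
contact_force: [0.3, 0.2, -0.1]
opening: 25.4
gripper_force: 15.0
```

```bash
python3 -m jog '{"jaw":[1,1,1,1,1],"xyz":[[0,0,-0.03],[0,0,-0.06],[0,0,-0.06],[0,0,-0.06],[0,0,-0.06]],"turn":[0,0,0,0,0]}' 20|sed -n '2p;5p'
python3 -m jog '{"jaw":[1,1,1,1,1],"xyz":[[-0.026,0.0478,0],[-0.026,0.0478,0],[-0.026,0.0478,0],[-0.026,0.0478,0],[-0.026,0.0478,0]],"turn":[0,0,0,0,0]}'|sed -n '2p'
python3 -m jog '{"jaw":[1,1,1,1,1],"xyz":[[-0.026,0.0478,0],[-0.026,0.0478,0],[-0.026,0.0478,0],[-0.026,0.0478,0],[-0.026,0.0478,0]],"turn":[0,0,0,0,0]}'|sed -n '2p'
python3 -m jog '{"jaw":[1,1,1,1,1],"xyz":[[0,0,0.06],[0,0,0.06],[0,0,0.06],[0,0,0],[0,0,0]],"turn":[1.95,0,0,0,0]}'|sed -n '2p;5p'
python3 look.py post2 post:115
```

```text
tool_pos: [420.5, -310.5, 275.2]
opening: 25.1
tool_pos: [526.9, -58.5, 273.3]
tool_pos: [632.7, 192.1, 273.0]
tool_pos: [634.0, 190.6, 95.6]
opening: 24.7
t 22.45 tcp [634.  190.6  95.6] yaw -176.28 z [ 0.003  0.    -1.   ] op 24.7 F [0.8 0.5 0.4] g 20.0
post (array([623., 189.]), array([83.7, 24.4]), 4.2, 0.8) [[617.0, 190.0, 119.0]]
```

View pics/post2.png

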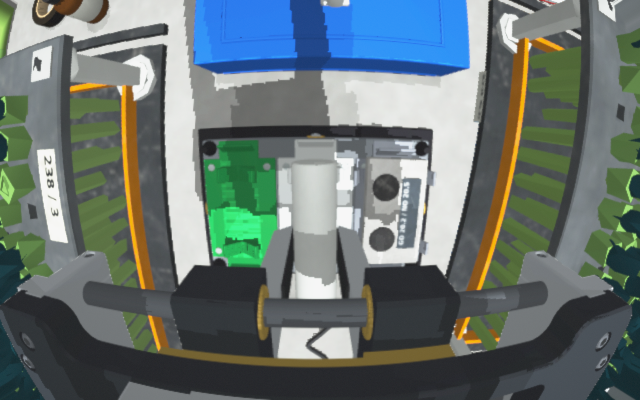

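The post at (315,225) lines up with the white insert. The plate at (395,205) is seated, and pins show at (210,149) and (422,148). Lowering now.

```bash
python3 - <<'E'
from h import *
w=winfo('post2'); P=np.array([at('wrist',u,v,35,w)[:2] for u,v in [(210,149),(422,148)]]); print(P.round(1).tolist(), np.linalg.norm(P[1]-P[0]), P.mean(0)+52.5*np.array([.998,.0654]))
E
python3 -m jog '{"jaw":[1,1,1,1,1],"xyz":[[0,0,0.03],[0,0,0.015],[0,0,0.008],[0,0,0],[0,0,0]],"turn":[0,0,0,0,0]}'|sed -n '2p;4p'
python3 -m jog '{"jaw":[1,1,1,1,1],"xyz":[[0,0,0.003],[0,0,0.002],[0,0,0.001],[0,0,0],[0,0,0]],"turn":[0,0,0,0,0]}'|sed -n '2p;4p'
```

```text
[[587.4, 102.0], [575.3, 272.8]] 171.23774239403062 [633.73739543 190.79130559]
tool_pos: [633.3, 190.6, 41.5]
contact_force: [1.3, 0.6, -1.0]
tool_pos: [632.5, 190.4, 34.5]
contact_force: [-0.4, -0.1, -0.6]
```

```bash
python3 -m jog '{"jaw":[1,1,1,1,1],"xyz":[[0,0,0.001],[0,0,0.001],[0,0,0],[0,0,0],[0,0,0]],"turn":[0,0,0,0,0]}'|sed -n '2p;4p'
python3 -m jog '{"jaw":[0.57,0.57,0.57,0.57],"xyz":[[0,0,0],[0,0,0],[0,0,0],[0,0,0]],"turn":[0,0,0,0]}'|sed -n '2p;4,6p'
```

```text
tool_pos: [632.6, 190.5, 32.8]
contact_force: [-0.4, 1.3, 2.1]
tool_pos: [632.4, 190.4, 32.3]
contact_force: [-1.1, -0.3, -0.1]
opening: 40.6
gripper_force: 0.0
```

```bash
python3 -m jog '{"jaw":[0.57,0.57,0.57,0.57,0.57],"xyz":[[0,0,-0.03],[0,0,-0.055],[0,0,-0.055],[0,0,-0.055],[0,0,-0.055]],"turn":[0,0,0,0,0]}' 10|sed -n '2p;4p'
python3 look.py post3 post:45
python3 -m jog '{"jaw":[0.57,0.57,0.57,0.57,0.57],"xyz":[[0.03,-0.0517,0],[0.03,-0.0517,0],[0.03,-0.0517,0],[0.03,-0.0517,0],[0.03,-0.0517,0]],"turn":[0,0,0,0,0]}'|sed -n '2p'
python3 -m jog '{"jaw":[0.5,0.5,0.5,0.5,0.5],"xyz":[[0.03,-0.0517,0],[0.03,-0.0517,0],[0.03,-0.0517,0],[0,0,0.05],[0,0,0.05]],"turn":[0,0,0,6,6]}'|sed -n '2p'
python3 -m jog '{"jaw":[0.5,0.5,0.5,0.5],"xyz":[[0,0,0.05],[0,0,0.015],[0,0,0],[0,0,0]],"turn":[0,0,0,0]}'|sed -n '2p'
python3 look.py sleeve1 sleeve:8
```

```text
tool_pos: [632.2, 190.4, 284.3]
contact_force: [1.0, 1.1, -0.3]
t 25.6 tcp [632.2 190.4 284.3] yaw -176.28 z [ 0.  0. -1.] op 40.3 F [ 1.   1.1 -0.3] g 0.0
post (array([632.5, 190.6]), array([101.1,  23.9]), 3.5, 0.63) [[630.0, 192.0, 55.0]]
tool_pos: [497.4, -78.4, 280.4]
tool_pos: [418.6, -238.5, 180.1]
tool_pos: [421.2, -238.9, 119.4]
t 27.5 tcp [ 421.2 -238.9  119.4] yaw 171.73 z [ 0.003 -0.002 -1.   ] op 47.0 F [ 0.2 -0.6  0.3] g 0.0
sleeve (array([ 420. , -239.7]), array([17.2, 96.7]), 82.3, 0.69) [[420.0, -237.0, 20.0]]
```

View pics/post3.png

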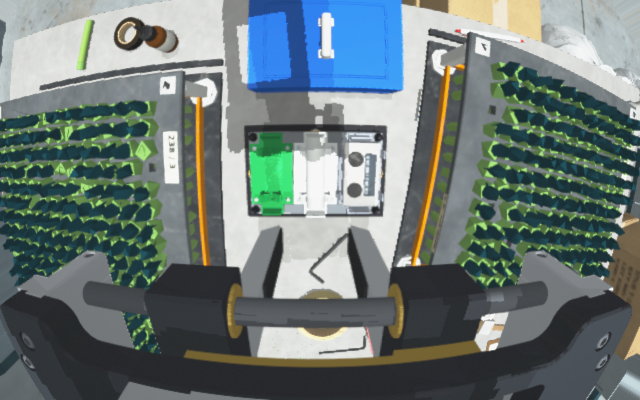

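View pics/sleeve1.png

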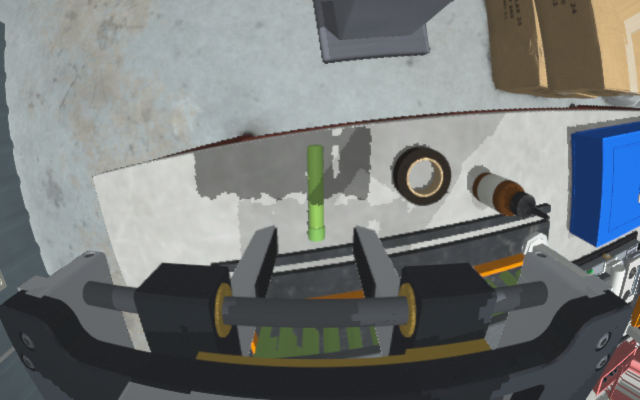

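post3: the post lies in the white insert at (316,175) and the plate at (362,177). sleeve1: the sleeve at (315,193) is centred between the fingers, well clear of the tape. Descending to grasp.

```bash
python3 -m jog '{"jaw":[0.5,0.5,0.5,0.5,0.5],"xyz":[[0,-0.001,0.045],[0,0,0.04],[0,0,0.02],[0,0,0.009],[0,0,0]],"turn":[0,0,0,0,0]}'|sed -n '2p;4p'
python3 -m jog '{"jaw":[1,1,1,1,1],"xyz":[[0,0,0.0015],[0,0,0],[0,0,0],[0,0,0],[0,0,0]],"turn":[0,0,0,0,0]}' 10|sed -n '2p;4,6p'
python3 -m jog '{"jaw":[1,1],"xyz":[[0,0,0],[0,0,0]],"turn":[0,0]}' 10|sed -n '2p;4,6p'
```

```text
tool_pos: [420.0, -239.2, 3.9]
contact_force: [-0.4, 0.0, 0.5]
tool_pos: [419.9, -239.1, 2.3]
contact_force: [-0.7, 0.1, 2.5]
opening: 15.5
gripper_force: 10.0
tool_pos: [419.9, -239.1, 2.3]
contact_force: [-0.9, 0.5, 4.7]
opening: 15.4
gripper_force: 10.0
```

```bash
python3 -m jog '{"jaw":[1,1,1,1,1],"xyz":[[0,0,-0.03],[0,0,-0.06],[0,0,-0.06],[0,0,-0.06],[0,0,-0.06]],"turn":[0,0,0,0,0]}' 12|sed -n '2p;5p'
python3 -m jog '{"jaw":[1,1,1,1,1],"xyz":[[-0.0204,0.0492,0],[-0.0204,0.0492,0],[-0.0204,0.0492,0],[-0.0204,0.0492,0],[-0.0204,0.0492,0]],"turn":[0,0,0,0,0]}'|sed -n '2p'
python3 -m jog '{"jaw":[1,1,1,1,1],"xyz":[[-0.0204,0.0492,0],[-0.0204,0.0492,0],[-0.0204,0.0492,0],[0,0,0],[0,0,0]],"turn":[0,0,0,-6,-6]}'|sed -n '2p'
python3 -m jog '{"jaw":[1,1,1,1,1],"xyz":[[0,0,0.06],[0,0,0.06],[0,0,0.05],[0,0,0],[0,0,0]],"turn":[0,0,0,0,0]}'|sed -n '2p;5p'
python3 look.py sleeve2 sleeve:111
```

```text
tool_pos: [419.1, -238.4, 273.3]
opening: 15.1
tool_pos: [556.3, -8.5, 271.2]
tool_pos: [637.5, 128.1, 270.2]
tool_pos: [639.1, 127.2, 103.7]
opening: 15.1
t 31.65 tcp [639.1 127.2 103.7] yaw -176.28 z [ 0.002  0.    -1.   ] op 15.1 F [0.5 0.2 1.1] g 12.0
sleeve (array([633.8, 126.4]), array([89.4, 17.5]), 2.9, 0.69) [[634.0, 127.0, 118.0]]
```

View pics/sleeve2.png

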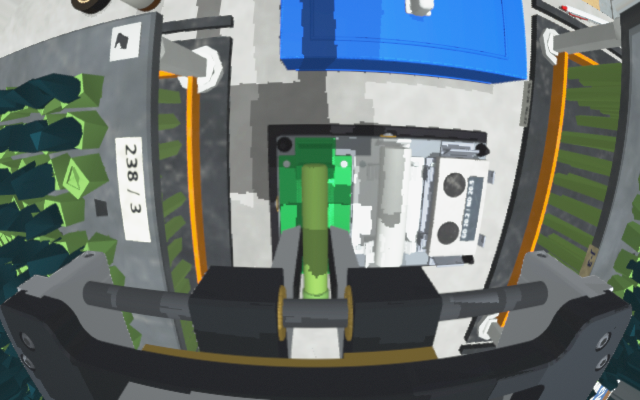

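The sleeve at (315,225) is centred over the green insert, with the post and plate seated beside it. Lowering.

```bash
python3 -m jog '{"jaw":[1,1,1,1,1],"xyz":[[0,0,0.035],[0,0,0.016],[0,0,0.008],[0,0,0],[0,0,0]],"turn":[0,0,0,0,0]}'|sed -n '2p;4p'
python3 -m jog '{"jaw":[1,1,1,1,1],"xyz":[[0,0,0.004],[0,0,0.002],[0,0,0.002],[0,0,0],[0,0,0]],"turn":[0,0,0,0,0]}'|sed -n '2p;4p'
```

```text
tool_pos: [638.8, 127.2, 44.2]
contact_force: [-0.1, 0.0, -0.2]
tool_pos: [637.8, 127.1, 35.0]
contact_force: [-0.4, -0.0, -0.7]
```

```bash
python3 -m jog '{"jaw":[1,1,1,1,1],"xyz":[[0,0,0.001],[0,0,0.001],[0,0,0],[0,0,0],[0,0,0]],"turn":[0,0,0,0,0]}'|sed -n '2p;4p'
python3 -m jog '{"jaw":[0.68,0.68,0.68,0.68],"xyz":[[0,0,0],[0,0,0],[0,0,0],[0,0,0]],"turn":[0,0,0,0]}'|sed -n '2p;4,6p'
python3 -m jog '{"jaw":[0.68,0.68,0.68,0.68,0.68],"xyz":[[0,0,-0.03],[0,0,-0.055],[0,0,-0.055],[0,0,-0.055],[0,0,-0.055]],"turn":[0,0,0,0,0]}' 10|sed -n '2p;4p'
```

```text
tool_pos: [637.9, 127.1, 33.0]
contact_force: [-0.5, -1.1, 1.4]
tool_pos: [637.8, 127.1, 32.9]
contact_force: [0.4, 0.9, 0.6]
opening: 30.0
gripper_force: 0.0
tool_pos: [637.5, 127.1, 284.8]
contact_force: [0.6, -0.2, 0.4]
```

```bash
python3 -m jog '{"jaw":[0.5,0.5,0.5,0.5,0.5],"xyz":[[0.037,0.034,0],[0.037,0.034,0],[0,0,0],[0,0,0],[0,0,0]],"turn":[0,0,0,0,0]}' |sed -n '2p;4p'
python3 look.py kit1 cover:57 sleeve:38 post:42 gauge_plate:40
python3 -c "
import cv2
a=cv2.imread('pics/kit1.png')[20:290,180:480]; cv2.imwrite('pics/kit1c.png',cv2.resize(a,(660,594),interpolation=2))"
```

```text
tool_pos: [560.4, 189.4, 282.7]
contact_force: [0.4, -0.2, -0.2]
t 35.42 tcp [560.4 189.4 282.7] yaw -176.35 z [ 0. -0. -1.] op 46.9 F [ 0.4 -0.2 -0.2] g 0.0
cover (array([447.3, 191.1]), array([135.6, 208.3]), 4.1, 0.87) [[451.0, 194.0, 59.0]]
sleeve (array([616.3, 124.3]), array([54.5, 14.6]), 1.6, 0.96) [[619.0, 127.0, 50.0]]
post (array([632.4, 190.3]), array([105.5,  25.8]), 3.1, 0.62) []
gauge_plate (array([628.6, 254. ]), array([90.8, 53.4]), 3.6, 0.89) [[621.0, 248.0, 37.0]]
```

View pics/kit1c.png

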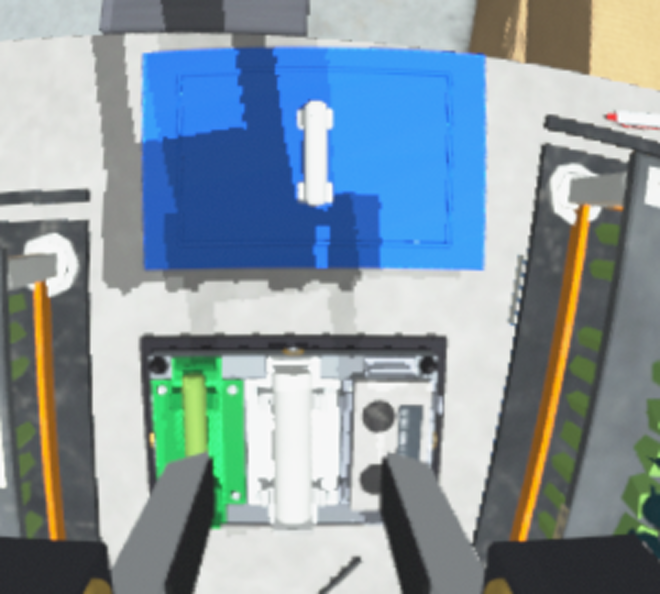

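The kit is laid in: sleeve at crop (195,410), post at (293,440) and plate at (393,440). The cover's rib ends are at crop (316,103) and (316,205). I'll get the rib position and move over it.

```bash
python3 - <<'E'
from h import *
w=winfo('kit1')
g=lambda u,v,z: at('wrist',u/2.2+180,v/2.2+20,z,w)[:2].round(1)
print('rib',g(316,103,80),g(316,205,80),'roof corners',[g(*p,57).tolist() for p in [(144,54),(484,54),(484,270),(144,270)]])
E
python3 -m jog '{"jaw":[0.5,0.5,0.5,0.5,0.5],"xyz":[[0.0375,0.003,0],[0.0375,0.003,0],[0.0375,0.003,0],[0,0,0.04],[0,0,0.04]],"turn":[0,0,0,0,0]}' 40|sed -n '2p;4p'
python3 -m jog '{"jaw":[0.5,0.5,0.5],"xyz":[[0,0,0.04],[0,0,0.0],[0,0,0]],"turn":[0,0,0]}' |sed -n '2p;4p'
python3 look.py cover1 cover:57
```

```text
rib [420.3 190.1] [478.2 193.9] roof corners [[389.1, 85.8], [374.2, 289.7], [507.9, 299.3], [521.8, 93.5]]
tool_pos: [447.1, 192.2, 203.2]
contact_force: [0.4, -0.3, -0.3]
tool_pos: [447.8, 192.1, 164.5]
contact_force: [0.2, 1.2, 0.3]
t 36.88 tcp [447.8 192.1 164.5] yaw -176.28 z [ 0.002  0.    -1.   ] op 46.8 F [0.2 1.2 0.3] g 0.0
cover (array([447.1, 191.8]), array([138.2, 208.7]), 3.8, 0.82) [[439.0, 195.0, 56.0]]
```

View pics/cover1.png

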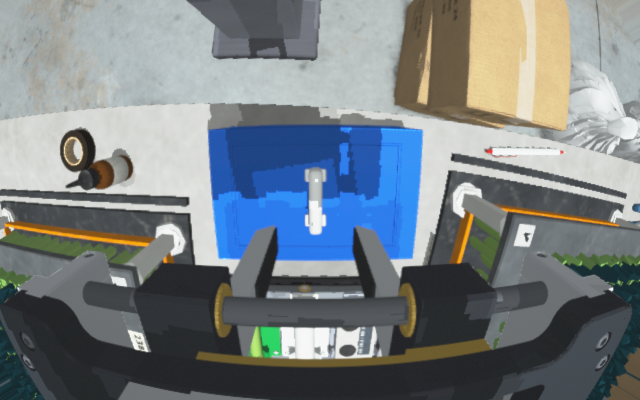

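Cover at (315,195) with its rib at (316,202), centred between the fingers; rib and roof both put the cover centre at (448,192), yaw about 3.8°. Gripping it.

```bash
python3 -m jog '{"jaw":[0.5,0.5,0.5,0.5,0.5],"xyz":[[-0.001,0,0.05],[0,0,0.035],[0,0,0.012],[0,0,0.003],[0,0,0]],"turn":[0,0,0,0,0]}' 50|sed -n '2p;4p'
python3 -m jog '{"jaw":[1,1,1,1,1],"xyz":[[0,0,0],[0,0,0],[0,0,0],[0,0,0],[0,0,0]],"turn":[0,0,0,0,0]}' 50|sed -n '2,6p'
```

```text
tool_pos: [449.2, 192.3, 64.5]
contact_force: [0.1, -0.3, 0.4]
tool_pos: [447.8, 192.0, 63.1]
eef_rot: [[-0.998, -0.065, 0.0], [-0.065, 0.998, 0.0], [-0.0, 0.0, -1.0]]
contact_force: [0.6, -0.3, 1.7]
opening: 11.5
gripper_force: 50.0
```

```bash
python3 -m jog '{"jaw":[1,1,1,1,1],"xyz":[[0,0,-0.01],[0,0,-0.02],[0,0,-0.03],[0,0,-0.025],[0,0,0]],"turn":[0,0,0,0,0]}' |sed -n '2,6p'
python3 -m jog '{"jaw":[1,1,1,1,1],"xyz":[[-0.03,-0.002,0],[-0.04,-0.003,0],[-0.04,-0.003,0],[-0.04,-0.003,0],[-0.035,-0.0023,0]],"turn":[0,0,0,0,0]}' |sed -n '2,6p'
python3 -m jog '{"jaw":[1,1,1,1,1],"xyz":[[0,0,0],[0,0,0],[0,0,0],[0,0,0],[0,0,0]],"turn":[0,0,0,0,0]}' |sed -n '2,6p'
python3 look.py cover2 cover:142
```

```text
tool_pos: [449.5, 192.3, 150.2]
eef_rot: [[-0.998, -0.065, 0.005], [-0.065, 0.998, 0.001], [-0.005, 0.001, -1.0]]
contact_force: [-0.8, -0.3, -2.3]
opening: 11.7
gripper_force: 50.0
tool_pos: [633.3, 190.2, 145.4]
eef_rot: [[-0.998, -0.064, -0.003], [-0.064, 0.998, -0.001], [0.003, -0.0, -1.0]]
contact_force: [0.5, 0.2, -2.1]
opening: 11.9
gripper_force: 50.0
tool_pos: [632.9, 190.8, 148.3]
eef_rot: [[-0.998, -0.065, 0.0], [-0.065, 0.998, 0.0], [-0.0, 0.0, -1.0]]
contact_force: [0.6, 0.5, -1.9]
opening: 11.8
gripper_force: 50.0
t 40.15 tcp [632.9 190.8 148.3] yaw -176.26 z [ 0.  0. -1.] op 11.8 F [ 0.6  0.5 -1.9] g 50.0
cover (array([621.8, 189.2]), array([117.5, 206.9]), 3.7, 0.73) [[608.0, 192.0, 142.0]]
```

```bash
python3 -m jog '{"jaw":[1,1,1,1,1],"xyz":[[0,0,0.02],[0,0,0.015],[0,0,0.01],[0,0,0],[0,0,0]],"turn":[0,0,0,0,0]}' |sed -n '2p;4p'
python3 -m jog '{"jaw":[1,1,1,1,1],"xyz":[[0,0,0.003],[0,0,0.003],[0,0,0.003],[0,0,0],[0,0,0]],"turn":[0,0,0,0,0]}' |sed -n '2p;4p'
```

```text
tool_pos: [633.2, 190.6, 102.9]
contact_force: [-0.2, 0.2, -1.8]
tool_pos: [633.0, 190.6, 93.4]
contact_force: [3.0, 0.9, -4.0]
```

```bash
python3 -m jog '{"jaw":[1,1,1,1,1],"xyz":[[-0.001,0,0.001],[0,0,0.002],[0,0,0.001],[0,0,0],[0,0,0]],"turn":[0,0,0,0,0]}' |sed -n '2,4p'
```

```text
tool_pos: [634.2, 190.7, 90.0]
eef_rot: [[-0.998, -0.065, 0.0], [-0.065, 0.998, -0.0], [-0.0, -0.0, -1.0]]
contact_force: [-1.3, 0.3, -2.6]
```

```bash
python3 -m jog '{"jaw":[1,1,1,1,1],"xyz":[[0,0,0.002],[0,0,0.002],[0,0,0.002],[0,0,0],[0,0,0]],"turn":[0,0,0,0,0]}' |sed -n '2p;4p'
python3 -m jog '{"jaw":[1,1,1,1,1],"xyz":[[0,0,0.002],[0,0,0.001],[0,0,0],[0,0,0],[0,0,0]],"turn":[0,0,0,0,0]}' |sed -n '2p;4p'
```

```text
tool_pos: [634.1, 190.7, 83.9]
contact_force: [0.3, -0.5, -1.7]
tool_pos: [634.4, 190.8, 80.9]
contact_force: [1.0, -0.1, -3.1]
```

```bash
python3 -m jog '{"jaw":[1,1,1,1,1],"xyz":[[0,0,0.001],[0,0,0.001],[0,0,0.001],[0,0,0],[0,0,0]],"turn":[0,0,0,0,0]}' 60|sed -n '2p;4p'
python3 -m jog '{"jaw":[1,1,1,1,1],"xyz":[[0,0,0.001],[0,0,0.001],[0,0,0.001],[0,0,0],[0,0,0]],"turn":[0,0,0,0,0]}' |sed -n '2p;4p'
```

```text
tool_pos: [635.0, 190.8, 79.0]
contact_force: [-0.1, 0.5, 4.7]
tool_pos: [636.0, 191.0, 78.2]
contact_force: [-1.1, -0.2, 12.1]
```

```bash
python3 -m jog '{"jaw":[1,1,1,1,1],"xyz":[[0,0,0.001],[0,0,0.001],[0,0,0.001],[0,0,0],[0,0,0]],"turn":[0,0,0,0,0]}' |sed -n '2p;4,5p'
```

```text
tool_pos: [634.4, 190.8, 70.5]
contact_force: [6.3, 1.2, -6.3]
opening: 11.2
```

```bash
python3 -m jog '{"jaw":[1,1,1,1,1],"xyz":[[0,0,0.002],[0,0,0.002],[0,0,0.002],[0,0,0.001],[0,0,0]],"turn":[0,0,0,0,0]}' |sed -n '2p;3p;4,5p'
python3 -m jog '{"jaw":[1,1,1],"xyz":[[0,0,0.002],[0,0,0],[0,0,0]],"turn":[0,0,0]}' |sed -n '2p;3p;4,5p'
```

```text
tool_pos: [635.5, 191.0, 69.1]
eef_rot: [[-0.998, -0.065, 0.003], [-0.065, 0.998, 0.0], [-0.003, 0.0, -1.0]]
contact_force: [-2.2, -0.3, 15.2]
opening: 11.3
tool_pos: [635.5, 191.0, 69.1]
eef_rot: [[-0.998, -0.065, 0.003], [-0.065, 0.998, 0.0], [-0.003, -0.0, -1.0]]
contact_force: [-5.3, -1.5, 22.9]
opening: 11.6
```

```bash
python3 -m jog '{"jaw":[1,1,1,1],"xyz":[[0,0,-0.003],[0,0,-0.002],[0,0,0],[0,0,0]],"turn":[0,0,0,0]}' |sed -n '2p;4,5p'
python3 -m jog '{"jaw":[0.5,0.5,0.5,0.5,0.5],"xyz":[[0,0,0],[0,0,0],[0,0,0],[0,0,0],[0,0,0]],"turn":[0,0,0,0,0]}' |sed -n '2p;4,5p'
python3 -m jog '{"jaw":[0.5,0.5,0.5,0.5,0.5],"xyz":[[0,0,-0.03],[0,0,-0.05],[0,0,-0.05],[0.03,0,-0.05],[0.04,0,-0.02]],"turn":[0,0,0,0,0]}' |sed -n '2p;4,5p'
python3 -m jog '{"jaw":[0.5,0.5,0.5],"xyz":[[0,0,0],[0,0,0],[0,0,0]],"turn":[0,0,0]}' |sed -n '2p;4,5p'
python3 look.py done1 cover:63 box_base:6
python3 - <<'E'
from h import *
im=optics.camera('top'); optics.camera('side')
t=optics.camera_info('top')
for n,z in [('cover',63),('oil_bottle',60),('black_tape',19)]: print(n,rect('top',n,z,t),[np.round(d['point']).tolist() for d in boxes_of('top',n)[:1]],[np.round(d['point']).tolist() for d in boxes_of('side',n)[:1]])
E
```

```text
tool_pos: [635.4, 190.9, 69.1]
contact_force: [2.7, 1.7, 5.8]
opening: 11.4
tool_pos: [634.0, 190.7, 67.7]
contact_force: [0.5, 0.3, -1.2]
opening: 47.0
tool_pos: [565.9, 186.3, 272.4]
contact_force: [-0.2, 1.0, 0.3]
opening: 47.0
tool_pos: [564.4, 186.0, 266.3]
contact_force: [-0.0, -1.0, 0.6]
opening: 46.8
t 48.42 tcp [564.4 186.  266.3] yaw -176.3 z [-0.002 -0.    -1.   ] op 46.8 F [-0.  -1.   0.6] g 0.0
cover (array([629.7, 189.5]), array([144.1, 206.7]), 3.0, 0.77) [[612.0, 192.0, 64.0]]
box_base (array([566.5, 185.3]), array([  3.3, 208.4]), 3.6, 0.72) [[568.0, 187.0, 5.0]]
cover (array([632.9, 187.1]), array([144.7, 212.2]), 3.6, 0.66) [[622.0, 131.0, 64.0]] [[600.0, 226.0, 63.0]]
oil_bottle (array([440.3, -54.3]), array([28.7, 26.8]), 43.5, 0.57) [[438.0, -55.0, 62.0]] [[434.0, -69.0, 48.0]]
black_tape (array([ 418.1, -134. ]), array([53.1, 50.1]), 88.5, 0.47) [[419.0, -131.0, 18.0]] [[414.0, -140.0, 21.0]]
```

The cover reads at its seated height. As a last check I'll press lightly with closed fingers on both ends of the rib, where the top must be at 86 mm if the cover is home and level.

```bash
python3 -m jog '{"jaw":[1,1,1,1,1],"xyz":[[-0.046,0,0],[-0.046,0,0.03],[0,0,0.05],[0,0,0.05],[0,0,0.03]],"turn":[0,0,0,0,0]}' |sed -n '2p;4,5p'
python3 -m jog '{"jaw":[1,1,1,1,1],"xyz":[[0,0,0.008],[0,0,0.006],[0,0,0.003],[0,0,0],[0,0,0]],"turn":[0,0,0,0,0]}' |sed -n '2p;4,5p'
python3 -m jog '{"jaw":[1,1,1,1,1],"xyz":[[0,0,0.002],[0,0,0.001],[0,0,0],[0,0,0],[0,0,0]],"turn":[0,0,0,0,0]}' |sed -n '2p;4,5p'
```

```text
tool_pos: [654.3, 191.8, 104.1]
contact_force: [0.4, 0.6, 0.5]
opening: 1.6
tool_pos: [656.8, 192.3, 92.1]
contact_force: [-0.7, 0.5, 0.2]
opening: 0.7
tool_pos: [656.2, 192.1, 88.0]
contact_force: [-0.1, 0.1, -0.2]
opening: 0.2
```

```bash
python3 -m jog '{"jaw":[1,1,1,1,1],"xyz":[[0,0,0.002],[0,0,0.002],[0,0,0.001],[0,0,0],[0,0,0]],"turn":[0,0,0,0,0]}' |sed -n '2p;4,5p'
python3 -m jog '{"jaw":[1,1,1,1,1],"xyz":[[0,0,-0.02],[0.044,0,0],[0,0,0.012],[0,0,0.004],[0,0,0]],"turn":[0,0,0,0,0]}' |sed -n '2p;4,5p'
python3 -m jog '{"jaw":[1,1,1,1,1],"xyz":[[0,0,0.002],[0,0,0.002],[0,0,0],[0,0,0],[0,0,0]],"turn":[0,0,0,0,0]}' |sed -n '2p;4,5p'
```

```text
tool_pos: [656.5, 192.2, 86.3]
contact_force: [-5.0, -1.5, 12.7]
opening: 0.1
tool_pos: [613.4, 189.3, 87.0]
contact_force: [0.1, -0.2, -0.2]
opening: 0.4
tool_pos: [613.9, 189.4, 86.3]
contact_force: [-4.0, -1.4, 11.7]
opening: 0.7
```

```bash
python3 -m jog '{"jaw":[1,1,1,1,1],"xyz":[[0,0,-0.02],[0,0,-0.05],[0,0,-0.05],[0,0,-0.05],[0,0,0]],"turn":[0,0,0,0,0]}' |sed -n '1,2p;4p'
python3 -m jog '{"jaw":[1,1,1],"xyz":[[0,0,0],[0,0,0],[0,0,0]],"turn":[0,0,0]}' |sed -n '1,2p;4p'
python3 -c "
from cell import robot
print(robot.finish_job())"
```

```text
t: 53.6
tool_pos: [616.2, 190.0, 260.6]
contact_force: [-0.3, 0.8, 0.5]
t: 53.98
tool_pos: [611.4, 189.1, 250.9]
contact_force: [0.7, -0.3, 0.0]
the job is handed in; nothing more can be done
None
```

The plate, post and sleeve are in their inserts and the cover is pressed home: its rib reads 86.3 mm at both ends against 86 mm expected. The bottle and tape were left untouched, and I handed the job in at 54 s.

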